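# Seat the splined drive adapter in the bench tester and hold it down

### The job

On the bench tester, turn the black knob until the yellow dust shutter clicks past its detent and stands clear of the socket. Then take the orange-gripped drive adapter out of the blue rack, turn it until its splines mesh with the socket, slide it fully home so that its flange is flush on the socket rim, and finish while still gripping it and keeping it pressed down against the socket's spring pin: do not let go. Leave everything else on the bench where it is.

Things in the scene. Friction and masses are not known exactly. Their poses are not given: they have to be found in the camera images.
- tester: grey bench tester housing, fixed, 160 (x) x 230 (y) x 50 mm tall; origin under its centre, z up. The shutter's upright pivot is at (0, +42) mm and the socket's axis at (0, -42) mm in its frame.
- shutter (a joint): angle of the dust shutter about its upright pivot, rad, growing anticlockwise seen from above: 0 = shut (disc over the socket), 1.3 = open; it has a stop at either end. An over-centre spring detent resists with up to about 0.25 N m until half way (0.65), then snaps it on to 1.3 and holds it there; let go before half way, it springs back to 0. Open counts as over 1.1.
- shutter_knob (a point): middle of the black bar knob on the pivot: 46 mm long (point's x), 16 mm thick (y), 40 mm tall; its top is 18 mm above this point, its foot 22 mm below, on a 44 mm round collar and the yellow shutter arm. It turns with the shutter; shut, its axes are parallel to the tester's.
- shutter_disc (a point): centre of the top of the yellow shutter disc (58 mm diameter, 4 mm thick), 84 mm from the pivot; its underside is 2 mm above the socket rim
- socket: splined socket fixed on the tester, any yaw, 60 mm outer diameter, 44 mm tall. Origin on its axis at its underside, z up. Six slots 8.5 mm wide, out to 19.5 mm radius, every 60 degrees, one along +x (red line on the rim); between them brass lands of inner radius 13 mm, tops 1 mm below the rim. Any of the six positions will do.
- socket_mouth (a point): centre of the socket's top rim, 44 mm above the socket's origin
- pin (a joint): travel of the red spring pin (16 mm diameter) on the bore's axis, m, downwards from 0; its top at rest is 20 mm below the rim. Pushes up with 4.8 N at 0 and 400 N/m more; down 10 mm (8.8 N) when the adapter is fully home. It lifts the adapter again if that is let go.
- adapter: drive adapter, 0.3 kg, upright in a rack hole, flange resting on the rack. Origin: shank's tip on its axis, z up. Steel core 23 mm diameter, 0 to 30 mm, chamfered tip; six straight teeth 6 mm wide, out to 18 mm radius, 7 to 30 mm up, every 60 degrees, one along +x (white line on the flange). Flange 54 mm diameter, 30 to 40 mm up. Fully home its origin is 14 mm above the socket's.
- adapter_grip (a point): middle of the adapter's orange block grip (36 mm along x, 24 mm along y, 48 mm tall), 64 mm above the adapter's origin, 24 mm above the flange's top; axes as the adapter's
- rack: fixed blue block 85 (x) x 200 (y) x 40 mm tall with two round holes 44 mm in diameter at y = +55 and -55 mm, holding the two plugs (either way round); origin under its centre
- plain_plug: the other plug in the rack, NOT the one to use: same steel flange, but a plain round shank and a round grey grip (32 mm diameter, 48 mm tall); origin at the shank's tip, z up
- bolt: loose steel hex bolt standing on its head, 62 mm tall, head 28 mm across corners; origin under its head
- nut: loose brass hex nut, 14 mm tall, 30 mm across; origin under it
- wrench: steel wrench lying flat, 180 mm long along its x; origin near its middle
- jar: clear jar with a blue cap, 60 mm diameter, 85 mm tall; origin under it
- tray: empty blue parts tray 140 x 140 x 50 mm; origin under its centre
- carton: closed cardboard carton 100 x 130 x 70 mm; origin under its centre

How it is judged:
By the outcome, as a careful person would: the job done as asked, in the order asked, and still so for the second after the job is handed in, while the arm keeps its last pose, push and grip.
It also fails if it takes over 58 s, if anything falls off the work surface, if the arm or the gripper's body presses on something with over 40 N, if the wrist force passes 120 N, or if a joint passes its speed limit or range.

### The arm

A 6-joint arm with a two-finger parallel gripper is mounted at the origin on the work surface. World frame = base frame: x ahead of the robot, y to its left, z up, the work surface at z = 0. Lengths are in m, angles in degrees, forces in N, time in s.
With the tool pointing down it reaches from about 0.3 to 0.75 m from the base axis. Payload 8.5 kg.
Tool frame: the origin (TCP) lies at the very end of the fingers, on their centre line; the grasp point (between the pads) lies 19 mm behind it (env.grip_depth is the z of the grasp point in the tool frame, in m); z points along the fingers, y is the direction in which the jaws open and shut (so a half turn about z gives the same grasp; the last joint's range is limited). The gripper opens to 85 mm and grips with 20 to 120 N. Pads are 22 mm wide; open, the fingers measure 114 mm over their backs; the gripper's body (76 mm by 85 mm) begins 54 mm behind the grasp point. The pads swing forward as they close: fully open they stand 13 mm farther back than shut.
Start: joints at [-88.081, 21.807, 74.336, -0, 83.858, -12.336], TCP at [0.135, -0.533, 0.231] pointing down, gripper open.
Joint ranges: [-178.18, 178.18], [-50.72, 133.34], [12.68, 142.11], [-81.47, 261.47], [9.98, 163.14], [-165.26, 165.26]. Speed limits (degrees/s): [136.94, 136.94, 180, 180, 180, 180].

### API

Orientations are given as a 3x3 rotation matrix whose columns are the frame's x, y, z axes.
In Python, from rig import env gives the robot as it stands.
- The arm moves only by the tool apply_moves, never from a script. Its argument "plan" is a list of rows, each an object of numbers: "tx", "ty", "tz": the shift along the world's x, y, z in mm; "rx", "ry", "rz": the turn, a rotation vector about the world's x, y, z in rad; "jaw": the opening, from -1 (shut) to 1 (fully open). A call has 1 to 12 rows; each row is the pose to reach, as a shift and turn from the pose measured when the call began; what a row does not reach only later rows make up. A row lasts 1/10 s, in which the tool goes at most 50 mm and 8.59 degrees, less where a joint would pass 70% of its speed; a pose out of reach is approached as far as the arm can. A call with a gripper value outside its range is refused whole. The fingers move at their own pace and stop on an object; "grip_force" is the grip in N (left out, the last holds). Time passes only in rows, so rows that repeat a pose let the fingers close. It gives the time, the measured TCP pose, the force and the opening at its end, in the units of the state.
- env.observe(): the state, without advancing time (a new reading comes with each control period).
- env.get_image(name): name is "scene" or "top"; returns a dict with "image" (480x640x3 uint8, red, green, blue), "intrinsics" (3x3 intrinsics, pixels), "world_from_camera" (4x4, takes a point from camera to world coordinates). Camera axes: x right, y up, looking along -z (the intrinsics and any distortion apply to the point x, -y, -z); pixel columns grow to the right and rows downward; lengths in m; the calibration is good to about 2 mm. A picture is of the moment at which its call begins. There is no depth.
- env.close_job(): hands the job in, once; it reports no verdict.
The state is a dict: "time_s": time; "q": joint angles; "qvel": joint speeds; "joint_efforts": joint torques, N m; "position": TCP position; "tool_rot": TCP orientation; "ft_force": force on the tool from outside, world axes, zero at the start; "wrist_torque": the same for the moment, N m; "grip_width": finger opening in m.
Only numpy, scipy, OpenCV 4.12 (cv2) and the standard library are available. Lean on these libraries where they do the work, as an engineer would, in place of code of your own. Each camera call takes 0.05 s, during which the arm holds its last target.

## Working session

There is one attempt and no reset: what is moved stays moved. The work goes in short steps, Python scripts to look and compute and a tool call to move; the robot and the scene stay as the last step left them, time stands still between calls to the robot, and variables do not carry over. Pictures are saved under pics/ and viewed, and the job is handed in when it is done.

Besides the shell and the picture viewer there is one more tool, called after ">>>" in YAML: its name, and indented under it one key for each argument. apply_moves: Moves the arm, as the interface text tells. Its arguments: {"type":"object","properties":{"plan":{"type":"array","items":{"type":"object","properties":{"tx":{"type":"number"},"ty":{"type":"number"},"tz":{"type":"number"},"rx":{"type":"number"},"ry":{"type":"number"},"rz":{"type":"number"},"jaw":{"type":"number"}}}},"grip_force":{"type":"number"}},"required":["plan"]}

```bash
ls; mkdir -p pics
python3 - <<'E'
from rig import env
import cv2,numpy as np
s=env.observe();print(s); print(env.grip_depth)
for n in("scene","top"):
    d=env.get_image(n);cv2.imwrite(f"pics/{n}0.png",d["image"][:,:,::-1]);print(n,d["intrinsics"],d["world_from_camera"],[k for k in d])
    np.savez(f"pics/{n}0.npz",**{k:d[k] for k in("image","intrinsics","world_from_camera")})
E
```

```text
pics
{'time_s': 0.0, 'q': array([-8.80798789e+01,  2.18411045e+01,  7.43844667e+01,  5.44137948e-04,
        8.38583161e+01, -1.23364657e+01]), 'qvel': array([-0.03435209, -0.04708337, -0.06439232,  0.09051339,  0.08603563,
       -0.03368246]), 'joint_efforts': array([-6.04481138e-04, -4.48455799e+01, -2.31281090e+01, -2.37952245e-04,
        4.64803466e-03,  2.09121936e-06]), 'position': array([ 0.1354294 , -0.53276537,  0.2307124 ]), 'tool_rot': array([[ 9.69202863e-01,  2.46263696e-01, -3.96194930e-05],
       [ 2.46263489e-01, -9.69201812e-01,  1.46360349e-03],
       [ 3.22033120e-04, -1.42828553e-03, -9.99998928e-01]]), 'ft_force': array([-0.37290208, -0.40458984,  0.55682998]), 'wrist_torque': array([-8.64567291e-05,  2.36114790e-02, -1.34353917e-02]), 'grip_width': 0.08529476687357247}
-0.0187
scene [[492.20459872   0.         320.60130992]
 [  0.         492.20459872 238.99721724]
 [  0.           0.           1.        ]] [[-0.19260143 -0.66610023  0.72056587  1.32078962]
 [ 0.98126112 -0.1265504   0.14529837  0.17222286]
 [-0.00559537  0.73504794  0.67799204  0.8348397 ]
 [ 0.          0.          0.          1.        ]] ['image', 'intrinsics', 'world_from_camera']
top [[575.34402532   0.         307.96859137]
 [  0.         575.34402532 237.21920764]
 [  0.           0.           1.        ]] [[ 4.81463160e-04  9.94667149e-01 -1.03135981e-01  4.02883899e-01]
 [-9.99926332e-01 -7.72018397e-04 -1.21134159e-02 -1.90451449e-02]
 [-1.21284397e-02  1.03134215e-01  9.94593502e-01  1.44022247e+00]
 [ 0.00000000e+00  0.00000000e+00  0.00000000e+00  1.00000000e+00]] ['image', 'intrinsics', 'world_from_camera']
```

View pics/top0.png

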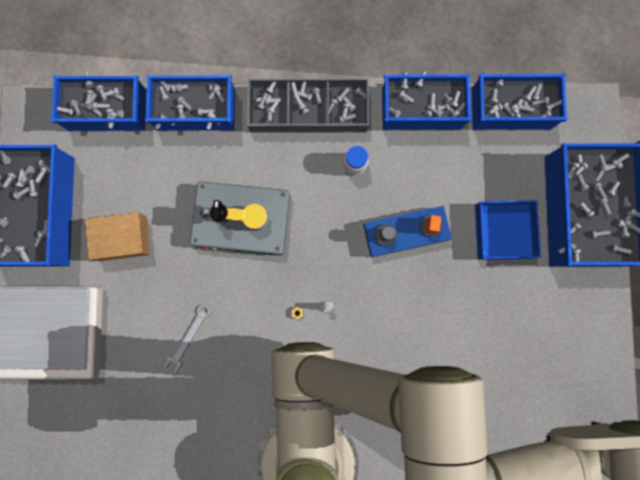

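View pics/scene0.png

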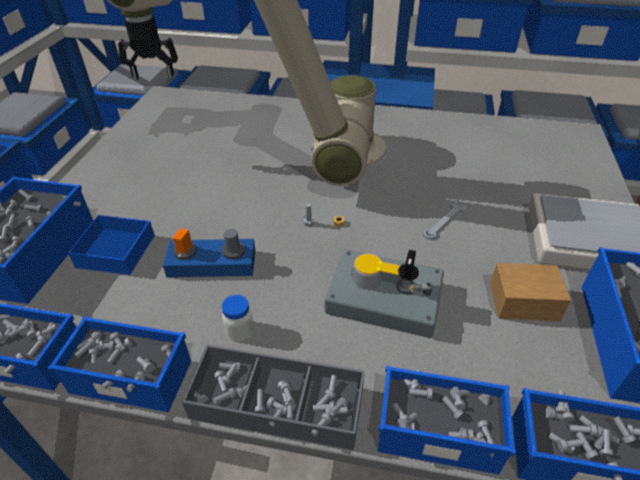

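The top view shows the tester at about (240,218), with the yellow disc at (255,216) and the knob at (218,210). The rack is at (408,232), with the orange grip at (433,224) and the grey plug at (386,234). The nut and bolt are near (297,312) and (328,307). Next I'll measure these.

```bash
cat > h.py <<'E'
import numpy as np,cv2
class V:
    def __init__(s,d): s.im=np.array(d["image"]);s.K=np.array(d["intrinsics"]);s.T=np.array(d["world_from_camera"])
    def ray(s,u,v):
        c=np.array([(u-s.K[0,2])/s.K[0,0],-(v-s.K[1,2])/s.K[1,1],-1.]);r=s.T[:3,:3]@c
        return s.T[:3,3],r/np.linalg.norm(r)
    def on(s,u,v,z):
        o,r=s.ray(u,v);return o+r*(z-o[2])/r[2]
    def pr(s,p):
        c=s.T[:3,:3].T@(np.asarray(p)-s.T[:3,3]);return np.array([s.K[0,2]+s.K[0,0]*c[0]/-c[2],s.K[1,2]+s.K[1,1]*c[1]/c[2]])
def tri(v1,p1,v2,p2):
    o1,r1=v1.ray(*p1);o2,r2=v2.ray(*p2)
    t=np.linalg.lstsq(np.c_[r1,-r2],o2-o1,rcond=None)[0]
    a=o1+t[0]*r1;b=o2+t[1]*r2
    return (a+b)/2,np.linalg.norm(a-b)
def load(n): return V(np.load(f"pics/{n}.npz"))
def hsv(v): return cv2.cvtColor(v.im,cv2.COLOR_RGB2HSV)
def blobs(m,amin=20):
    n,l,st,c=cv2.connectedComponentsWithStats(m.astype(np.uint8));return [(c[i].round(2),st[i].tolist()) for i in range(1,n) if st[i,4]>=amin]
def crop(v,x0,y0,w,h,k,f): cv2.imwrite(f,cv2.resize(v.im[y0:y0+h,x0:x0+w,::-1],None,fx=k,fy=k,interpolation=cv2.INTER_CUBIC))
E
python3 - <<'E'
from h import *
for n in("top0","scene0"):
    v=load(n);H=hsv(v);h,s,w=H[...,0],H[...,1],H[...,2]
    print(n,"orange",blobs((h>=5)&(h<=14)&(s>180)&(w>90)))
    print("yellow",blobs((h>=20)&(h<=32)&(s>150)&(w>80)))
    print("black",[b for b in blobs((w<35),30)])
t=load("top0");crop(t,180,170,130,100,6,"pics/c1.png");crop(t,350,195,110,75,7,"pics/c2.png")
s=load("scene0");crop(s,310,235,150,100,5,"pics/c3.png");crop(s,150,215,120,75,6,"pics/c4.png")
E
```

```text
top0 orange [(array([433.41, 224.07]), [427, 217, 13, 16, 172])]
yellow [(array([247.67, 215.33]), [225, 205, 41, 23, 621])]
black [(array([218.17, 212.81]), [211, 203, 15, 19, 186]), (array([615.42, 425.58]), [610, 423, 12, 6, 36]), (array([631.06, 422.55]), [623, 422, 17, 3, 33])]
scene0 orange [(array([182.01, 240.9 ]), [173, 229, 19, 25, 293])]
yellow [(array([338.57, 221.18]), [334, 217, 10, 9, 56]), (array([374.36, 265.01]), [355, 254, 45, 21, 596])]
black [(array([146.04,  43.56]), [119, 16, 58, 63, 1366]), (array([408.7 , 269.38]), [400, 251, 18, 29, 269])]
```

View pics/c1.png

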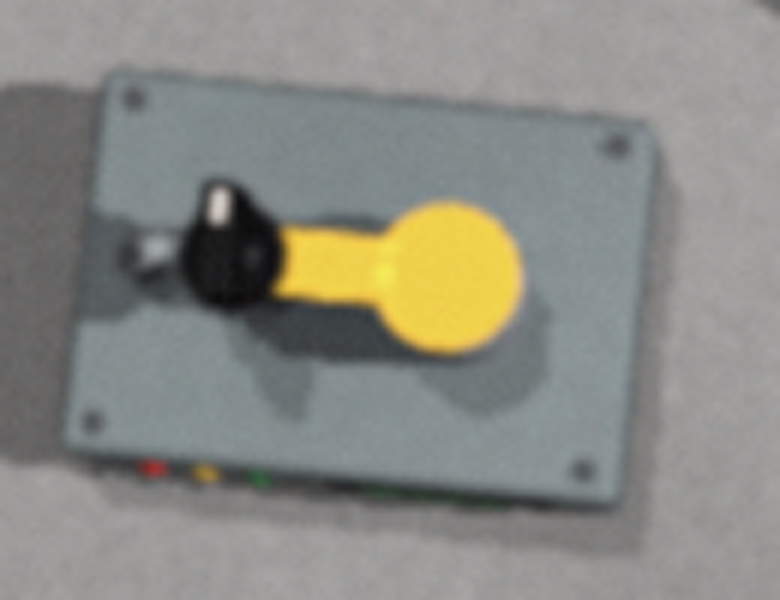

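View pics/c2.png

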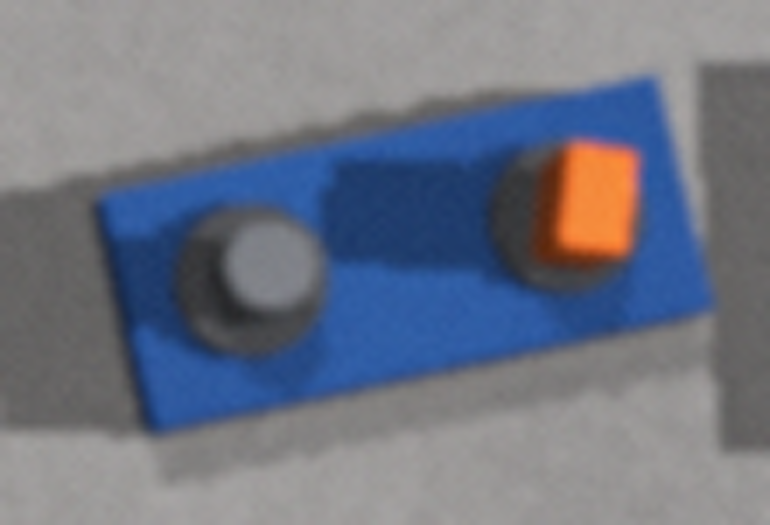

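View pics/c3.png

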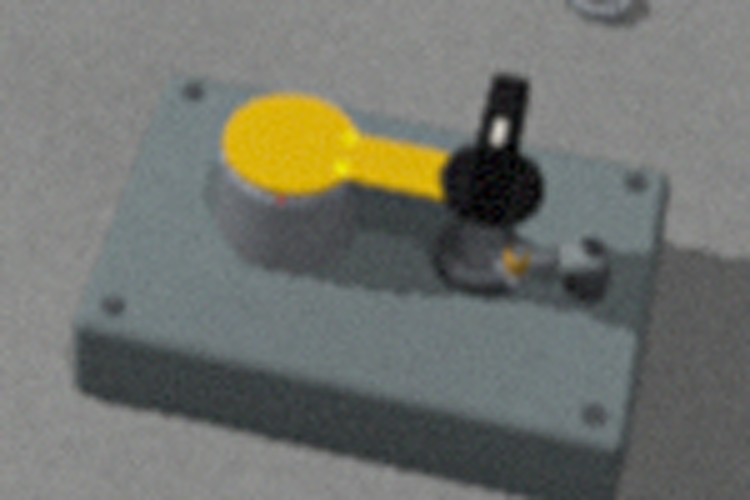

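View pics/c4.png

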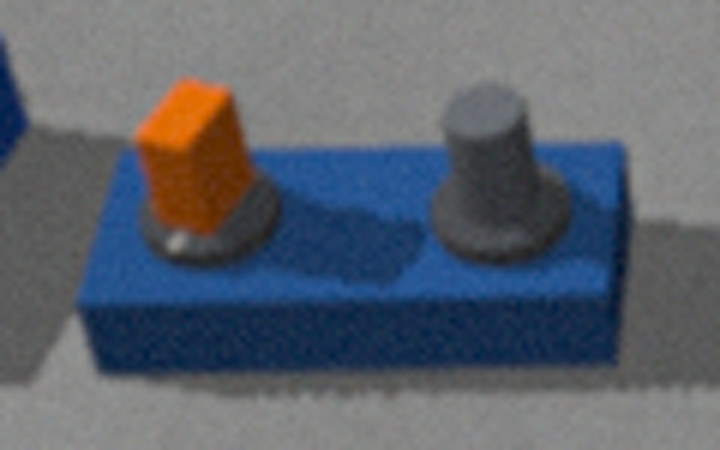

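Run:
```python
from h import *
t=load("top0");s=load("scene0")
A=np.array([(133,97),(617,146),(92,420),(583,470)])/6+[180,170]
B=np.array([(637,181),(193,92),(594,413),(112,305)])/5+[310,235]
# order match: top UL(+x,+y) UR(+x,-y) LL(-x,+y) LR ; 
P=[t.on(*a,.05) for a in A];print("top",np.round(P,4))
Q=[s.on(*b,.05) for b in B];print("scene",np.round(Q,4))
for X in(P,Q):
    X=np.array(X);print("c",X.mean(0).round(4))
def circ(v,cond,amin=100):
    pass
# disc: largest inscribed circle via ellipse on mask after opening
for n,v in(("top",t),("scene",s)):
    H=hsv(v);h,sa,w=H[...,0],H[...,1],H[...,2]
    m=((h>=18)&(h<=34)&(sa>120)&(w>80)).astype(np.uint8)
    k=cv2.getStructuringElement(cv2.MORPH_ELLIPSE,(15,15) if n=="top" else (15,15))
    o=cv2.morphologyEx(m,cv2.MORPH_OPEN,k);print(n,blobs(o))
    c=max(cv2.findContours(o,0,1)[0],key=cv2.contourArea);e=cv2.fitEllipse(c);print(e,v.on(*e[0],.1).round(4))
    if n=="top":et=e
    else: es=e
print(tri(t,et[0],s,es[0]))
# knob top, adapter grip top
print("post",tri(t,(180+152/6,170+250/6),s,(310+582/5,235+252/5)))
print("tab",tri(t,(180+219/6,170+205/6),s,(310+498/5,235+130/5)))
```

```text
top [[0.6734 0.258  0.05  ]
 [0.6527 0.0595 0.05  ]
 [0.5405 0.2721 0.05  ]
 [0.52   0.0726 0.05  ]]
scene [[0.541  0.2756 0.05  ]
 [0.5223 0.076  0.05  ]
 [0.674  0.2615 0.05  ]
 [0.6544 0.0621 0.05  ]]
c [0.5966 0.1655 0.05  ]
c [0.5979 0.1688 0.05  ]
top [(array([252.76, 215.84]), [239, 204, 27, 25, 502])]
((252.69024658203125, 215.8815155029297), (23.140625, 26.077251434326172), 90.31764221191406) [0.5925 0.1274 0.1   ]
scene [(array([368.3 , 263.66]), [355, 254, 28, 20, 440])]
((368.2869873046875, 263.61700439453125), (18.879802703857422, 27.536123275756836), 96.51789855957031) [0.5956 0.1271 0.1   ]
(array([0.59288636, 0.12733736, 0.09734231]), np.float64(0.000773390347922746))
post (array([0.60695376, 0.24835196, 0.06981862]), np.float64(0.006277812876459879))
tab (array([0.61373837, 0.20763818, 0.14082687]), np.float64(0.0028736539364799976))
```

>>> apply_moves:
  plan:
    - {"tx": 24,"ty": 38,"rz": -0.03}
    - {"tx": 48,"ty": 76,"rz": -0.06}
    - {"tx": 72,"ty": 114,"rz": -0.09}
    - {"tx": 96,"ty": 152,"rz": -0.12}
    - {"tx": 120,"ty": 190,"rz": -0.15}
    - {"tx": 144,"ty": 228,"rz": -0.18}
    - {"tx": 168,"ty": 266,"rz": -0.21}
    - {"tx": 192,"ty": 304,"rz": -0.24}
    - {"tx": 216,"ty": 342,"rz": -0.27}
    - {"tx": 240,"ty": 380,"rz": -0.3}
    - {"tx": 264,"ty": 418,"rz": -0.33}
    - {"tx": 288,"ty": 456,"rz": -0.35}

```text
validation failed for argument at $.pl...
```

Run:
```python
from h import *
t=load("top0");s=load("scene0")
# disc free arc: boundary points on the side away from the arm, project to z=.1 plane, fit circle r=29
from scipy.optimize import least_squares
for n,v in(("top",t),("scene",s)):
    H=hsv(v);h,sa,w=H[...,0],H[...,1],H[...,2]
    m=((h>=18)&(h<=34)&(sa>110)&(w>80)).astype(np.uint8)
    c=max(cv2.findContours(m,0,cv2.CHAIN_APPROX_NONE)[0],key=cv2.contourArea)[:,0]
    W=np.array([v.on(u,vv,.1) for u,vv in c])[:,:2]
    W=W[W[:,1]<.138]
    f=lambda p:np.hypot(*(W-p[:2]).T)-p[2]
    r=least_squares(f,[.593,.126,.029],loss="soft_l1",f_scale=.001);print(n,r.x.round(4),np.abs(r.fun).mean())
# adapter grip top z=.098
for n,v in(("top",t),("scene",s)):
    H=hsv(v);h,sa,w=H[...,0],H[...,1],H[...,2]
    m=((h>=5)&(h<=16)&(sa>150)&(w>150)).astype(np.uint8)
    c=max(cv2.findContours(m,0,cv2.CHAIN_APPROX_NONE)[0],key=cv2.contourArea)
    W=np.array([v.on(u,vv,.128) for u,vv in c[:,0]])[:,:2].astype(np.float32)
    print(n,blobs(m),cv2.minAreaRect(W*1000))
```

```text
top [0.5924 0.126  0.0286] 0.0005479525318873077
scene [0.5948 0.1263 0.0283] 0.0005839920552961676
top [(array([434.47, 223.45]), [429, 216, 11, 16, 150])] ((570.4786987304688, -292.03094482421875), (22.847618103027344, 34.667144775390625), 88.68548583984375)
scene [(array([179.94, 234.01]), [173, 229, 15, 11, 102])] ((610.1698608398438, -279.0121765136719), (20.807947158813477, 33.628543853759766), 82.56368255615234)
```

>>> apply_moves:
  plan:
    - {"tx": 24,"ty": 38,"tz": 0,"rx": 0,"ry": 0,"rz": -0.03,"jaw": 1}

```text
time_s: 0.2
position: [0.1579, -0.4969, 0.2297]
tool_rot: [[0.977, 0.213, -0.001], [0.213, -0.977, 0.001], [-0.0, -0.001, -1.0]]
ft_force: [0.8, 0.3, -1.3]
grip_width: 0.0853
```

>>> apply_moves:
  plan:
    - {"tx": 25,"ty": 40,"tz": 0,"rx": 0,"ry": 0,"rz": -0.03,"jaw": 1}
    - {"tx": 50,"ty": 80,"tz": 0,"rx": 0,"ry": 0,"rz": -0.06,"jaw": 1}
    - {"tx": 75,"ty": 120,"tz": 0,"rx": 0,"ry": 0,"rz": -0.09,"jaw": 1}
    - {"tx": 100,"ty": 160,"tz": 0,"rx": 0,"ry": 0,"rz": -0.12,"jaw": 1}
    - {"tx": 125,"ty": 200,"tz": 0,"rx": 0,"ry": 0,"rz": -0.15,"jaw": 1}
    - {"tx": 150,"ty": 240,"tz": 0,"rx": 0,"ry": 0,"rz": -0.18,"jaw": 1}
    - {"tx": 175,"ty": 280,"tz": 0,"rx": 0,"ry": 0,"rz": -0.21,"jaw": 1}
    - {"tx": 200,"ty": 320,"tz": 0,"rx": 0,"ry": 0,"rz": -0.24,"jaw": 1}
    - {"tx": 225,"ty": 360,"tz": 0,"rx": 0,"ry": 0,"rz": -0.27,"jaw": 1}
    - {"tx": 250,"ty": 400,"tz": 0,"rx": 0,"ry": 0,"rz": -0.3,"jaw": 1}
    - {"tx": 275,"ty": 440,"tz": 0,"rx": 0,"ry": 0,"rz": -0.32,"jaw": 1}
    - {"tx": 300,"ty": 480,"tz": 0,"rx": 0,"ry": 0,"rz": -0.32,"jaw": 1}

```text
time_s: 1.4
position: [0.4585, -0.0149, 0.2295]
tool_rot: [[0.994, -0.105, -0.0], [-0.105, -0.994, 0.001], [-0.001, -0.001, -1.0]]
ft_force: [0.4, -0.9, 0.9]
grip_width: 0.0852
```

>>> apply_moves:
  plan:
    - {"tx": 25,"ty": 40,"tz": 0,"rx": 0,"ry": 0,"rz": 0,"jaw": 1}
    - {"tx": 50,"ty": 80,"tz": 0,"rx": 0,"ry": 0,"rz": 0,"jaw": 1}
    - {"tx": 75,"ty": 120,"tz": 0,"rx": 0,"ry": 0,"rz": 0,"jaw": 1}
    - {"tx": 100,"ty": 160,"tz": 0,"rx": 0,"ry": 0,"rz": 0,"jaw": 1}
    - {"tx": 125,"ty": 200,"tz": 0,"rx": 0,"ry": 0,"rz": 0,"jaw": 1}
    - {"tx": 143,"ty": 224,"tz": -20,"rx": 0,"ry": 0,"rz": 0,"jaw": 1}
    - {"tx": 143,"ty": 224,"tz": -55,"rx": 0,"ry": 0,"rz": 0,"jaw": 1}
    - {"tx": 143,"ty": 224,"tz": -80,"rx": 0,"ry": 0,"rz": 0,"jaw": 1}
    - {"tx": 143,"ty": 224,"tz": -80,"rx": 0,"ry": 0,"rz": 0,"jaw": 1}

```text
time_s: 2.3
position: [0.5997, 0.209, 0.1455]
tool_rot: [[0.994, -0.105, -0.008], [-0.105, -0.994, 0.0], [-0.008, 0.001, -1.0]]
ft_force: [0.0, -1.1, -0.6]
grip_width: 0.0854
```

```bash
cat >> h.py <<'E'
def snap(i):
    from rig import env
    for n in("scene","top"):
        d=env.get_image(n);np.savez(f"pics/{n}{i}.npz",**{k:d[k] for k in("image","intrinsics","world_from_camera")})
E
python3 - <<'E'
from h import *
snap(1)
a=load("top1");b=load("scene1")
A=cv2.resize(a.im[150:280,170:310],None,fx=4,fy=4,interpolation=2)
B=cv2.resize(b.im[190:320,310:450],None,fx=4,fy=4,interpolation=2)
# keep within 800 wide
o=np.hstack([A,B])[:,:,::-1];o=cv2.resize(o,(800,int(o.shape[0]*800/o.shape[1])));cv2.imwrite("pics/d1.png",o)
E
```

```text
(no output)
```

View pics/d1.png

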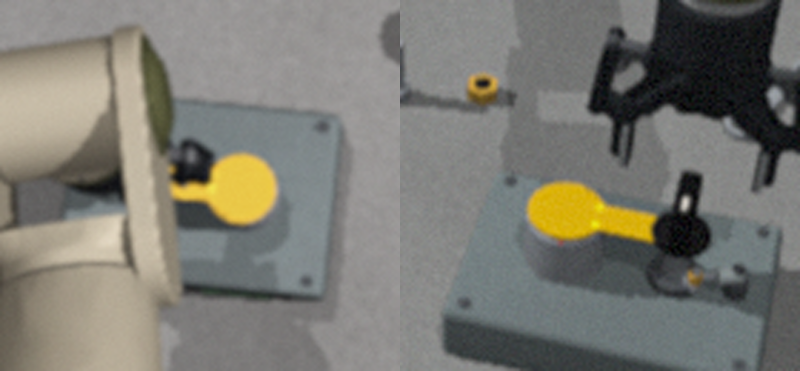

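The right panel shows the open fingers at about (622,145) and (765,170), straddling the knob top at (688,180). The shutter is shut. Now descending to close on the knob.

>>> apply_moves:
  grip_force: 60
  plan:
    - {"tx": 2,"ty": 0,"tz": -15,"rx": 0,"ry": 0,"rz": 0,"jaw": 1}
    - {"tx": 2,"ty": 0,"tz": -30,"rx": 0,"ry": 0,"rz": 0,"jaw": 1}
    - {"tx": 2,"ty": 0,"tz": -37,"rx": 0,"ry": 0,"rz": 0,"jaw": 1}
    - {"tx": 2,"ty": 0,"tz": -37,"rx": 0,"ry": 0,"rz": 0,"jaw": 1}
    - {"tx": 2,"ty": 0,"tz": -37,"rx": 0,"ry": 0,"rz": 0,"jaw": 0}
    - {"tx": 2,"ty": 0,"tz": -37,"rx": 0,"ry": 0,"rz": 0,"jaw": -0.3}
    - {"tx": 2,"ty": 0,"tz": -37,"rx": 0,"ry": 0,"rz": 0,"jaw": -0.6}
    - {"tx": 2,"ty": 0,"tz": -37,"rx": 0,"ry": 0,"rz": 0,"jaw": -1}
    - {"tx": 2,"ty": 0,"tz": -37,"rx": 0,"ry": 0,"rz": 0,"jaw": -1}

```text
time_s: 3.3
position: [0.6038, 0.2092, 0.1136]
tool_rot: [[0.994, -0.105, 0.0], [-0.105, -0.994, 0.002], [0.0, -0.002, -1.0]]
ft_force: [-2.5, -0.6, -1.8]
grip_width: 0.0153
```

>>> apply_moves:
  plan:
    - {"tx": 0,"ty": 0,"tz": 0,"rx": 0,"ry": 0,"rz": 0.1,"jaw": -1}
    - {"tx": 0,"ty": 0,"tz": 0,"rx": 0,"ry": 0,"rz": 0.2,"jaw": -1}
    - {"tx": 0,"ty": 0,"tz": 0,"rx": 0,"ry": 0,"rz": 0.3,"jaw": -1}

```text
time_s: 3.6
position: [0.6037, 0.2096, 0.1136]
tool_rot: [[0.98, 0.197, -0.0], [0.197, -0.98, 0.003], [0.0, -0.003, -1.0]]
ft_force: [-0.4, 2.1, 0.1]
grip_width: 0.0148
```

Run:
```python
from rig import env
s=env.observe();print(s["ft_force"],s["wrist_torque"],s["q"],s["grip_width"])
```

```text
[-0.43504122  2.05181869  0.12115867] [ 0.19900395 -0.04000798 -0.25945321] [ 8.48793244 36.19540745 69.20917599  0.14988339 74.58616325 87.10039725] 0.014843396898328103
```

>>> apply_moves:
  plan:
    - {"tx": 0,"ty": 0,"tz": 0,"rx": 0,"ry": 0,"rz": 0.1,"jaw": -1}
    - {"tx": 0,"ty": 0,"tz": 0,"rx": 0,"ry": 0,"rz": 0.2,"jaw": -1}
    - {"tx": 0,"ty": 0,"tz": 0,"rx": 0,"ry": 0,"rz": 0.3,"jaw": -1}
    - {"tx": 0,"ty": 0,"tz": 0,"rx": 0,"ry": 0,"rz": 0.4,"jaw": -1}
    - {"tx": 0,"ty": 0,"tz": 0,"rx": 0,"ry": 0,"rz": 0.5,"jaw": -1}
    - {"tx": 0,"ty": 0,"tz": 0,"rx": 0,"ry": 0,"rz": 0.6,"jaw": -1}
    - {"tx": 0,"ty": 0,"tz": 0,"rx": 0,"ry": 0,"rz": 0.7,"jaw": -1}
    - {"tx": 0,"ty": 0,"tz": 0,"rx": 0,"ry": 0,"rz": 0.8,"jaw": -1}
    - {"tx": 0,"ty": 0,"tz": 0,"rx": 0,"ry": 0,"rz": 0.9,"jaw": -1}
    - {"tx": 0,"ty": 0,"tz": 0,"rx": 0,"ry": 0,"rz": 0.96,"jaw": -1}
    - {"tx": 0,"ty": 0,"tz": 0,"rx": 0,"ry": 0,"rz": 0.96,"jaw": -1}

```text
time_s: 4.7
position: [0.603, 0.2104, 0.1136]
tool_rot: [[0.399, 0.917, -0.003], [0.917, -0.399, 0.002], [0.001, -0.004, -1.0]]
ft_force: [-3.9, 3.7, 0.8]
grip_width: 0.015
```

```bash
cat >> h.py <<'E'
def pair(i,f,ta,tb):
    a=load(f"top{i}");b=load(f"scene{i}")
    def c(v,r): return cv2.resize(v.im[r[1]:r[1]+r[3],r[0]:r[0]+r[2]],(400,400*r[3]//r[2]),interpolation=2)
    A=c(a,ta);B=c(b,tb);h=max(len(A),len(B));o=np.zeros((h,800,3),np.uint8);o[:len(A),:400]=A;o[:len(B),400:]=B
    cv2.imwrite(f,o[:,:,::-1])
E
python3 - <<'E'
from h import *
from rig import env
s=env.observe();print(s["ft_force"],s["wrist_torque"],s["q"])
snap(2)
pair(2,"pics/d2.png",(170,150,140,130),(310,190,140,130))
E
```

```text
[-3.8866848   3.72695181  0.78285043] [0.47069086 0.34008219 0.21588308] [ 8.57146337 36.23326349 69.13420459  0.16314176 74.80977276 32.0139631 ]
```

View pics/d2.png

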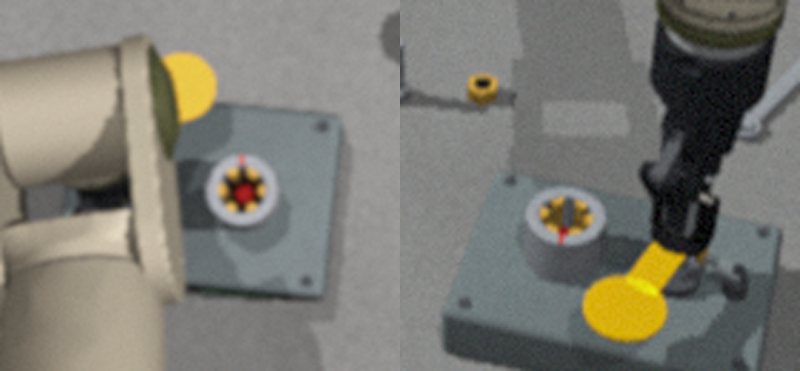

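The shutter now stands well clear: the disc has swung to (185,88) in the top panel, and the socket is uncovered with its red line visible. The tool yaw has changed by 72.5° and the torque sign has flipped, so the detent has passed. Next I'll release, rise and measure the socket and adapter.

>>> apply_moves:
  plan:
    - {"tx": 0,"ty": 0,"tz": 0,"rx": 0,"ry": 0,"rz": 0,"jaw": -0.3}
    - {"tx": 0,"ty": 0,"tz": 0,"rx": 0,"ry": 0,"rz": 0,"jaw": 0.2}
    - {"tx": 0,"ty": 0,"tz": 0,"rx": 0,"ry": 0,"rz": 0,"jaw": 0.4}
    - {"tx": 0,"ty": 0,"tz": 15,"rx": 0,"ry": 0,"rz": 0,"jaw": 0.4}
    - {"tx": 0,"ty": 0,"tz": 45,"rx": 0,"ry": 0,"rz": 0,"jaw": 1}
    - {"tx": 0,"ty": 0,"tz": 90,"rx": 0,"ry": 0,"rz": 0,"jaw": 1}
    - {"tx": -20,"ty": -35,"tz": 125,"rx": 0,"ry": 0,"rz": 0,"jaw": 1}
    - {"tx": -40,"ty": -75,"tz": 135,"rx": 0,"ry": 0,"rz": 0,"jaw": 1}
    - {"tx": -60,"ty": -115,"tz": 140,"rx": 0,"ry": 0,"rz": 0,"jaw": 1}
    - {"tx": -80,"ty": -155,"tz": 140,"rx": 0,"ry": 0,"rz": 0,"jaw": 1}
    - {"tx": -100,"ty": -195,"tz": 140,"rx": 0,"ry": 0,"rz": 0,"jaw": 1}
    - {"tx": -120,"ty": -235,"tz": 140,"rx": 0,"ry": 0,"rz": 0,"jaw": 1}

```text
time_s: 6.0
position: [0.482, -0.0261, 0.2538]
tool_rot: [[0.4, 0.917, -0.003], [0.917, -0.4, 0.002], [0.001, -0.003, -1.0]]
ft_force: [0.6, -1.2, -0.0]
grip_width: 0.0857
```

Run:
```python
from h import *
snap(3)
for n in("top3","scene3"):
    v=load(n);cv2.imwrite(f"pics/{n}.png",v.im[:,:,::-1])
t=load("top3");s=load("scene3")
crop(t,225,190,60,50,13,"pics/s1.png");crop(s,340,240,60,50,13,"pics/s2.png")
for n,v in(("top",t),("scene",s)):
    H=hsv(v);h,sa,w=H[...,0],H[...,1],H[...,2]
    m=((h>=4)&(h<=16)&(sa>150)&(w>60)).astype(np.uint8)
    print(n,blobs(m))
t=load("top0");s=load("scene0");crop(t,418,208,30,30,20,"pics/a1.png");crop(s,162,220,40,45,13,"pics/a2.png")
```

```text
top [(array([433.06, 224.23]), [426, 216, 14, 17, 201])]
scene [(array([182.05, 240.88]), [173, 229, 19, 25, 340])]
```

View pics/top3.png

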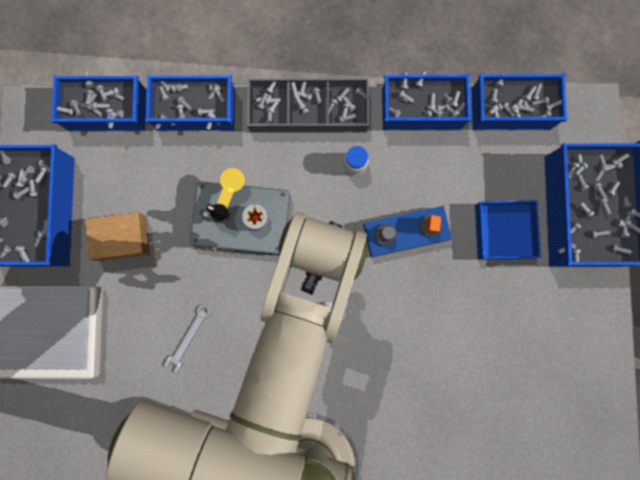

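View pics/s1.png

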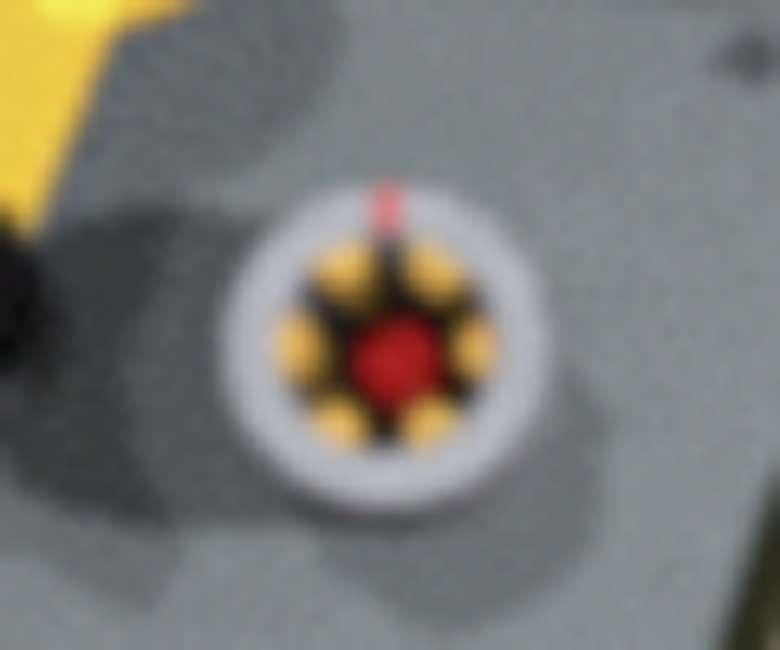

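View pics/s2.png

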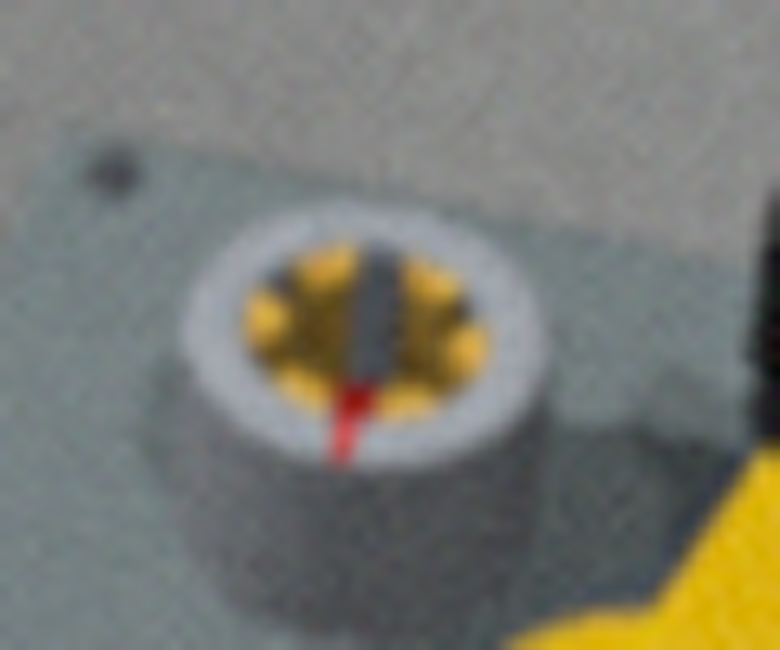

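View pics/a1.png

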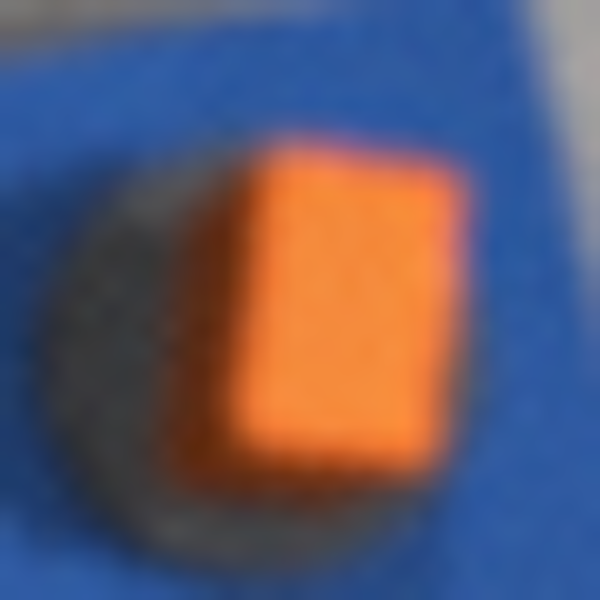

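View pics/a2.png

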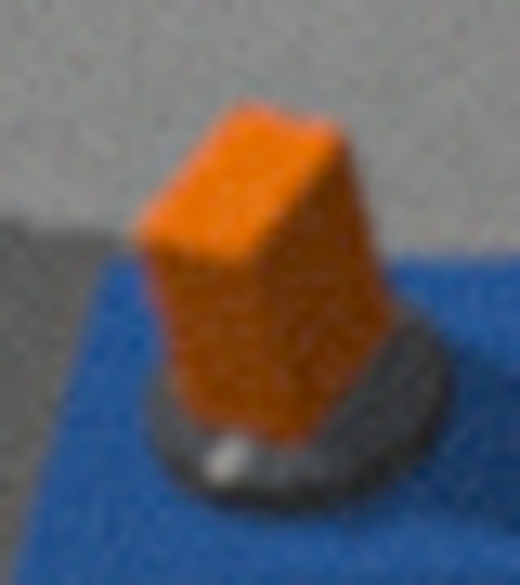

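Run:
```python
from h import *
t=load("top3");s=load("scene3")
px=lambda x,y,k,u0,v0:((x+.5)/k-.5+u0,(y+.5)/k-.5+v0)
A=[px(*p,20,418,208) for p in[(262,143),(465,160),(437,472),(235,448)]]
B=[px(*p,13,162,220) for p in[(250,257),(143,228),(245,103),(343,125)]]
P=np.array([tri(t,a,s,b)[0] for a,b in zip(A,B)]);print(P.round(4),[round(tri(t,a,s,b)[1],4) for a,b in zip(A,B)])
print("tri c",P.mean(0).round(4))
for v,X in((t,A),(s,B)):
    W=np.array([v.on(*p,.098) for p in X]);print("c",W.mean(0).round(4),"L",np.linalg.norm(W[0]-W[3]),np.linalg.norm(W[1]-W[2]),"W",np.linalg.norm(W[0]-W[1]),np.linalg.norm(W[2]-W[3]))
    d=(W[0]+W[1]-W[2]-W[3]);print("yaw long",np.degrees(np.arctan2(d[1],d[0])))
    d=(W[0]+W[3]-W[1]-W[2]);print("yaw y-90",np.degrees(np.arctan2(d[1],d[0]))-90)
# socket
from scipy.optimize import least_squares
C1=[px(*p,13,225,190) for p in[(387,183),(222,350),(550,350),(388,512),(272,233),(505,233),(268,466),(508,466)]]
C2=[px(*p,13,340,240) for p in[(370,200),(182,330),(547,335),(365,467),(250,228),(480,230),(235,430),(492,435)]]
for v,C,r0,r1 in((t,C1,px(388,190,13,225,190),px(388,228,13,225,190)),(s,C2,px(342,460,13,340,240),px(352,418,13,340,240))):
    W=np.array([v.on(*p,.094) for p in C])[:,:2]
    r=least_squares(lambda p:np.hypot(*(W-p[:2]).T)-p[2],[.593,.126,.03]);c=r.x;print("rim",c.round(4),np.round(r.fun*1e3,1))
    a=v.on(*r0,.094)[:2];b=v.on(*r1,.094)[:2]
    print("line",np.round(a,4),[np.degrees(np.arctan2(*(q-c[:2])[::-1])).round(1) for q in(a,b)],np.degrees(np.arctan2(*(a-b)[::-1])))
# lands (brass) centroids
for n,v in(("top",t),("scene",s)):
    H=hsv(v);h,sa,w=H[...,0],H[...,1],H[...,2]
    m=((h>=15)&(h<=28)&(sa>90)&(w>120))
    u,vv=v.pr([.593,.126,.094]).astype(int);M=np.zeros_like(m);M[vv-12:vv+13,u-12:u+13]=m[vv-12:vv+13,u-12:u+13]
    for c,st in blobs(M,3):
        p=v.on(*c,.093);print(n,c,st[4],p.round(4))
```

```text
[[ 0.5951 -0.2907  0.0966]
 [ 0.5924 -0.3128  0.0973]
 [ 0.556  -0.3097  0.0948]
 [ 0.5594 -0.2877  0.096 ]] [np.float64(0.0009), np.float64(0.0039), np.float64(0.003), np.float64(0.0008)]
tri c [ 0.5757 -0.3002  0.0962]
c [ 0.5758 -0.3007  0.098 ] L 0.03627174756414166 0.03709468403851509 W 0.023818214212677647 0.02370357840838032
yaw long -6.303382090316557
yaw y-90 -5.913581477381484
c [ 0.5775 -0.2981  0.098 ] L 0.035011546725199544 0.03400478674251586 W 0.021213160581026458 0.01924044984060042
yaw long -5.5984101528383405
yaw y-90 -8.153400436500945
rim [0.5921 0.1242 0.0302] [ 0.3 -0.1 -0.5 -0.3 -0.1 -0.1  0.1  0.7]
line [0.6213 0.1244] [np.float64(0.3), np.float64(0.2)] 0.5786130705255819
rim [0.5941 0.1258 0.03  ] [ 0.3 -0.5 -0.6 -0.  -0.7  0.9  1.  -0.4]
line [0.623  0.1258] [np.float64(0.0), np.float64(1.2)] -2.494485667565683
top [251.33 210.53] 15 [0.6062 0.1316 0.093 ]
top [257.86 210.64] 14 [0.606  0.1161 0.093 ]
top [247.92 216.38] 13 [0.5923 0.1395 0.093 ]
top [261. 216.] 11 [0.5931 0.1085 0.093 ]
top [250.7 221.8] 10 [0.5793 0.1328 0.093 ]
top [257.44 221.89] 9 [0.5791 0.1168 0.093 ]
scene [364.83 260.33] 12 [0.5804 0.1183 0.093 ]
scene [372.46 261.62] 13 [0.5812 0.1346 0.093 ]
scene [360.08 264.15] 13 [0.5935 0.1099 0.093 ]
scene [375.08 266.83] 12 [0.5954 0.1418 0.093 ]
scene [362.73 269.  ] 11 [0.6065 0.1173 0.093 ]
scene [370.83 270.08] 12 [0.6064 0.1342 0.093 ]
```

>>> apply_moves:
  plan:
    - {"tx": 9,"ty": -27,"tz": 0,"rx": 0,"ry": 0,"rz": -0.13,"jaw": 1}
    - {"tx": 19,"ty": -54,"tz": 0,"rx": 0,"ry": 0,"rz": -0.26,"jaw": 1}
    - {"tx": 28,"ty": -82,"tz": 0,"rx": 0,"ry": 0,"rz": -0.39,"jaw": 1}
    - {"tx": 38,"ty": -109,"tz": 0,"rx": 0,"ry": 0,"rz": -0.52,"jaw": 1}
    - {"tx": 47,"ty": -136,"tz": 0,"rx": 0,"ry": 0,"rz": -0.65,"jaw": 1}
    - {"tx": 57,"ty": -164,"tz": 0,"rx": 0,"ry": 0,"rz": -0.78,"jaw": 1}
    - {"tx": 66,"ty": -191,"tz": 0,"rx": 0,"ry": 0,"rz": -0.91,"jaw": 1}
    - {"tx": 75,"ty": -218,"tz": 0,"rx": 0,"ry": 0,"rz": -1.04,"jaw": 1}
    - {"tx": 85,"ty": -246,"tz": -20,"rx": 0,"ry": 0,"rz": -1.17,"jaw": 1}
    - {"tx": 95,"ty": -273,"tz": -60,"rx": 0,"ry": 0,"rz": -1.265,"jaw": 1}
    - {"tx": 95,"ty": -273,"tz": -100,"rx": 0,"ry": 0,"rz": -1.265,"jaw": 1}
    - {"tx": 95,"ty": -273,"tz": -120,"rx": 0,"ry": 0,"rz": -1.265,"jaw": 1}

```text
time_s: 7.3
position: [0.5757, -0.3009, 0.1298]
tool_rot: [[0.994, -0.112, -0.004], [-0.112, -0.994, 0.007], [-0.005, -0.006, -1.0]]
ft_force: [0.9, -0.3, 0.4]
grip_width: 0.0851
```

Run:
```python
from h import *
from rig import env
s=env.observe();print(s["position"],s["tool_rot"],s["q"])
snap(4)
pair(4,"pics/d4.png",(350,160,140,130),(130,170,140,130))
```

```text
[ 0.57568845 -0.30091232  0.12975372] [[ 0.99372004 -0.11181322 -0.00427634]
 [-0.11178237 -0.99370892  0.00687698]
 [-0.00501837 -0.00635578 -0.99996721]] [-38.0814062   36.50010636  65.66404863   0.16241864  78.27178269
  58.30404068]
```

View pics/d4.png

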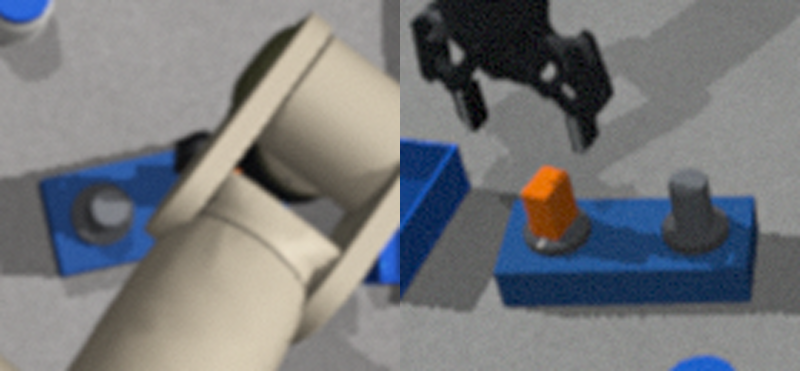

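Run:
```python
from rig import env
s=env.observe();print(s["position"],s["tool_rot"].round(4))
```

```text
[ 0.57564125 -0.30032346  0.13058969] [[ 0.9938 -0.1109 -0.0051]
 [-0.1109 -0.9938  0.0075]
 [-0.0059 -0.0069 -1.    ]]
```

>>> apply_moves:
  grip_force: 80
  plan:
    - {"tx": 1,"ty": 1,"tz": -20,"rx": -0.007,"ry": -0.005,"rz": 0,"jaw": 1}
    - {"tx": 1,"ty": 1,"tz": -45,"rx": -0.007,"ry": -0.005,"rz": 0,"jaw": 1}
    - {"tx": 1,"ty": 1,"tz": -62,"rx": -0.007,"ry": -0.005,"rz": 0,"jaw": 1}
    - {"tx": 1,"ty": 1,"tz": -72,"rx": -0.007,"ry": -0.005,"rz": 0,"jaw": 1}
    - {"tx": 1,"ty": 1,"tz": -72,"rx": -0.007,"ry": -0.005,"rz": 0,"jaw": 0.3}
    - {"tx": 1,"ty": 1,"tz": -72,"rx": -0.007,"ry": -0.005,"rz": 0,"jaw": 0}

```text
time_s: 8.0
position: [0.5774, -0.2996, 0.0601]
tool_rot: [[0.994, -0.111, 0.002], [-0.111, -0.994, -0.001], [0.002, 0.001, -1.0]]
ft_force: [-0.1, 0.1, 0.9]
grip_width: 0.0591
```

Run:
```python
from rig import env
s=env.observe();print(s["position"],s["tool_rot"].round(4),s["ft_force"],s["wrist_torque"])
```

```text
[ 0.57735683 -0.29962794  0.06006861] [[ 9.939e-01 -1.107e-01  1.800e-03]
 [-1.107e-01 -9.939e-01 -9.000e-04]
 [ 1.900e-03  7.000e-04 -1.000e+00]] [-0.12789151  0.07637231  0.92350533] [-0.04082048  0.01271906  0.00085359]
```

Orientation is now vertical to within 0.1°. Closing.

>>> apply_moves:
  grip_force: 80
  plan:
    - {"tx": 0,"ty": 0,"tz": -1,"rx": 0,"ry": 0,"rz": 0,"jaw": -0.2}
    - {"tx": 0,"ty": 0,"tz": -1,"rx": 0,"ry": 0,"rz": 0,"jaw": -0.4}
    - {"tx": 0,"ty": 0,"tz": -1,"rx": 0,"ry": 0,"rz": 0,"jaw": -0.6}
    - {"tx": 0,"ty": 0,"tz": -1,"rx": 0,"ry": 0,"rz": 0,"jaw": -1}
    - {"tx": 0,"ty": 0,"tz": -1,"rx": 0,"ry": 0,"rz": 0,"jaw": -1}

```text
time_s: 8.5
position: [0.5778, -0.2999, 0.0602]
tool_rot: [[0.994, -0.111, 0.003], [-0.111, -0.994, -0.002], [0.004, 0.002, -1.0]]
ft_force: [-0.5, -0.1, 5.5]
grip_width: 0.0231
```

Run:
```python
from rig import env
s=env.observe();print(s["position"],s["tool_rot"].round(4),s["ft_force"],s["wrist_torque"])
```

```text
[ 0.57783223 -0.29987229  0.0602185 ] [[ 0.9938 -0.1108  0.0034]
 [-0.1108 -0.9938 -0.002 ]
 [ 0.0036  0.0016 -1.    ]] [-0.51534254 -0.09601377  5.48330898] [ 0.29986441  0.08832213 -0.02119428]
```

>>> apply_moves:
  plan:
    - {"tx": 0,"ty": 0,"tz": 10,"rx": 0,"ry": 0,"rz": 0,"jaw": -1}
    - {"tx": 0,"ty": 0,"tz": 30,"rx": 0,"ry": 0,"rz": 0,"jaw": -1}
    - {"tx": 0,"ty": 0,"tz": 60,"rx": 0,"ry": 0,"rz": 0,"jaw": -1}
    - {"tx": 0,"ty": 0,"tz": 95,"rx": 0,"ry": 0,"rz": 0,"jaw": -1}
    - {"tx": 0,"ty": 0,"tz": 130,"rx": 0,"ry": 0,"rz": 0,"jaw": -1}
    - {"tx": 0,"ty": 20,"tz": 150,"rx": 0,"ry": 0,"rz": 0,"jaw": -1}
    - {"tx": 2,"ty": 60,"tz": 150,"rx": 0,"ry": 0,"rz": 0,"jaw": -1}
    - {"tx": 4,"ty": 105,"tz": 150,"rx": 0,"ry": 0,"rz": 0.02,"jaw": -1}
    - {"tx": 6,"ty": 150,"tz": 150,"rx": 0,"ry": 0,"rz": 0.04,"jaw": -1}
    - {"tx": 8,"ty": 195,"tz": 150,"rx": 0,"ry": 0,"rz": 0.06,"jaw": -1}
    - {"tx": 10,"ty": 240,"tz": 150,"rx": 0,"ry": 0,"rz": 0.08,"jaw": -1}
    - {"tx": 12,"ty": 285,"tz": 150,"rx": 0,"ry": 0,"rz": 0.1,"jaw": -1}

```text
time_s: 9.7
position: [0.5893, -0.0131, 0.2105]
tool_rot: [[1.0, -0.01, 0.003], [-0.01, -1.0, -0.002], [0.003, 0.002, -1.0]]
ft_force: [0.5, 0.3, -4.5]
grip_width: 0.0235
```

Run:
```python
from h import *
snap(5)
b=load("scene5");cv2.imwrite("pics/scene5.png",b.im[:,:,::-1])
from rig import env
s=env.observe();print(s["position"],s["tool_rot"].round(4),s["ft_force"],s["wrist_torque"],s["grip_width"])
```

```text
[ 0.58917082 -0.00969905  0.21061619] [[ 1.0e+00 -4.8e-03  2.9e-03]
 [-4.8e-03 -1.0e+00  1.0e-04]
 [ 2.9e-03 -1.0e-04 -1.0e+00]] [ 0.7862217  -0.28463248 -3.57229393] [-0.05323171  0.03386563  0.02441683] 0.023135398224307557
```

View pics/scene5.png

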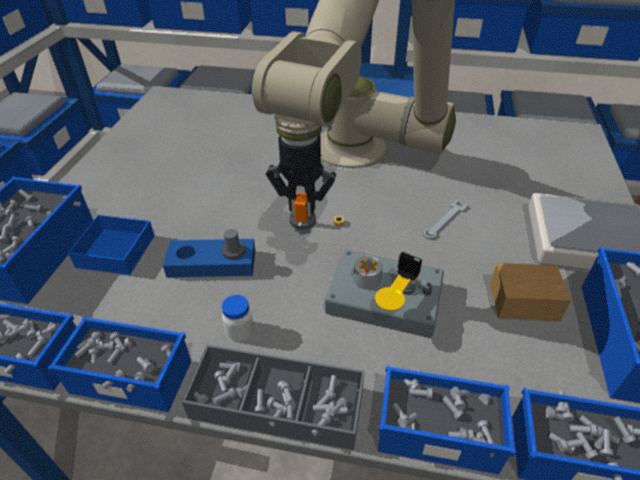

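>>> apply_moves:
  plan:
    - {"tx": 2,"ty": 40,"tz": 0,"rx": 0,"ry": 0.003,"rz": 0,"jaw": -1}
    - {"tx": 4,"ty": 80,"tz": 0,"rx": 0,"ry": 0.003,"rz": 0,"jaw": -1}
    - {"tx": 5,"ty": 115,"tz": 0,"rx": 0,"ry": 0.003,"rz": 0,"jaw": -1}
    - {"tx": 5,"ty": 135,"tz": -15,"rx": 0,"ry": 0.003,"rz": 0,"jaw": -1}
    - {"tx": 5,"ty": 135,"tz": -35,"rx": 0,"ry": 0.003,"rz": 0,"jaw": -1}
    - {"tx": 5,"ty": 135,"tz": -48,"rx": 0,"ry": 0.003,"rz": 0,"jaw": -1}
    - {"tx": 5,"ty": 135,"tz": -48,"rx": 0,"ry": 0.003,"rz": 0,"jaw": -1}
    - {"tx": 5,"ty": 135,"tz": -48,"rx": 0,"ry": 0.003,"rz": 0,"jaw": -1}

```text
time_s: 10.6
position: [0.5943, 0.125, 0.1631]
tool_rot: [[1.0, -0.005, -0.0], [-0.005, -1.0, 0.0], [-0.0, -0.0, -1.0]]
ft_force: [0.3, 0.6, -3.7]
grip_width: 0.0231
```

Run:
```python
from h import *
from rig import env
snap(6)
s=env.observe();print(s["position"],s["tool_rot"].round(4),s["ft_force"],s["wrist_torque"],s["grip_width"])
a=load("top6");b=load("scene6")
crop(b,320,190,100,75,8,"pics/e1.png");crop(a,210,180,90,65,8,"pics/e2.png")
```

```text
[0.59460539 0.1249749  0.16367262] [[ 1.0e+00 -5.3e-03  1.5e-03]
 [-5.3e-03 -1.0e+00  1.0e-04]
 [ 1.5e-03 -1.0e-04 -1.0e+00]] [-0.06525242 -0.07875759 -3.59261392] [ 0.04699311 -0.00326443  0.00921548] 0.022746306864055457
```

View pics/e1.png

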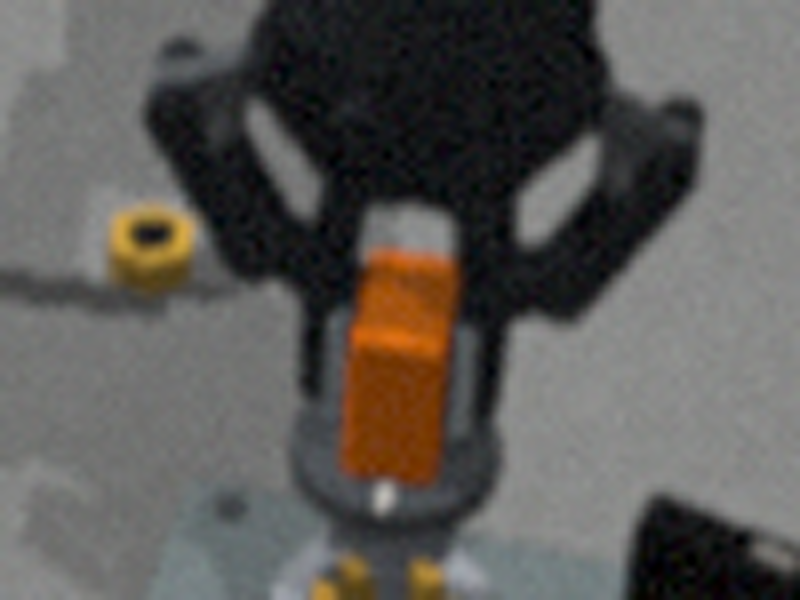

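View pics/e2.png

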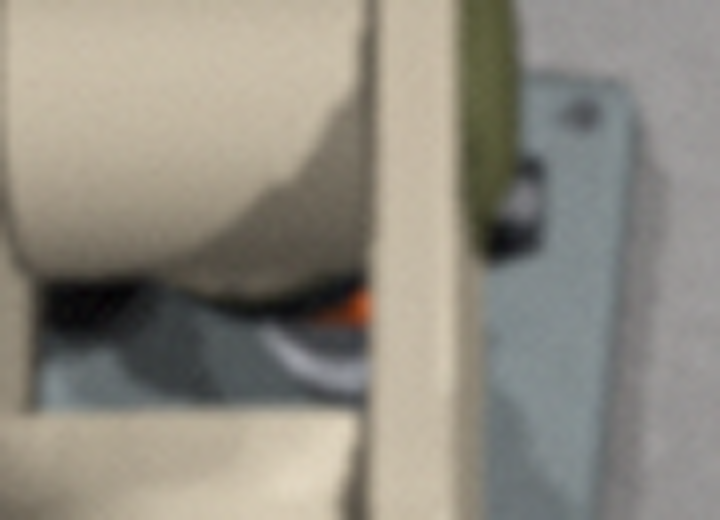

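Run:
```python
from h import *
s=load("scene6")
px=lambda x,y,k,u0,v0:((x+.5)/k-.5+u0,(y+.5)/k-.5+v0)
th=np.linspace(0,2*np.pi,720)
# socket centre in scene calibration (same-view): .5941,.1258
L=px(292,450,8,320,190)[0];R=px(501,450,8,320,190)[0];Bm=px(395,526,8,320,190)[1]
zt=.1637-.0102
for c in[(.5931,.1250),(.5941,.1258),(.5951,.1258)]:
    T=np.array([s.pr([c[0]+.027*np.cos(a),c[1]+.027*np.sin(a),z]) for a in th for z in(zt,zt-.01)])
    print(c,"pred L,R,B",T[:,0].min().round(2),T[:,0].max().round(2),T[:,1].max().round(2),"meas",np.round([L,R,Bm],2))
H=hsv(s)
# white mark on flange
m=(H[...,2]>150)&(H[...,1]<60);M=np.zeros_like(m);M[245:258,360:375]=m[245:258,360:375]
for c,st in blobs(M,2):
    p=s.on(*c,zt);print("mark",c,p.round(4))
# grip column edges (orange) 
o=(H[...,0]>=4)&(H[...,0]<=16)&(H[...,1]>150)&(H[...,2]>60)
for r in(234,238,242,246):
    x=np.where(o[r,350:385])[0]+350;print(r,x.min(),x.max())
    for zz in (1,): pass
# front top edge corners
A=px(358,333,8,320,190);B=px(452,352,8,320,190)
z=zt+.048
print("front top corners",s.on(*A,z).round(4),s.on(*B,z).round(4))
```

```text
(0.5931, 0.125) pred L,R,B 355.37 382.43 256.97 meas [356.06 382.19 255.31]
(0.5941, 0.1258) pred L,R,B 355.69 382.78 257.37 meas [356.06 382.19 255.31]
(0.5951, 0.1258) pred L,R,B 355.62 382.73 257.72 meas [356.06 382.19 255.31]
mark [367.5 251.5] [0.6152 0.1247 0.1535]
234 363 375
238 363 375
242 363 374
246 363 374
front top corners [0.6101 0.1151 0.2015] [0.6127 0.1381 0.2015]
```

>>> apply_moves:
  plan:
    - {"tx": 0,"ty": 0,"tz": -6,"rx": 0,"ry": 0.001,"rz": 0,"jaw": -1}
    - {"tx": 0,"ty": 0,"tz": -12,"rx": 0,"ry": 0.001,"rz": 0,"jaw": -1}
    - {"tx": 0,"ty": 0,"tz": -16,"rx": 0,"ry": 0.001,"rz": 0,"jaw": -1}
    - {"tx": 0,"ty": 0,"tz": -19,"rx": 0,"ry": 0.001,"rz": 0,"jaw": -1}
    - {"tx": 0,"ty": 0,"tz": -22,"rx": 0,"ry": 0.001,"rz": 0,"jaw": -1}
    - {"tx": 0,"ty": 0,"tz": -24,"rx": 0,"ry": 0.001,"rz": 0,"jaw": -1}
    - {"tx": 0,"ty": 0,"tz": -24,"rx": 0,"ry": 0.001,"rz": 0,"jaw": -1}

```text
time_s: 11.4
position: [0.5945, 0.125, 0.1394]
tool_rot: [[1.0, -0.005, 0.0], [-0.005, -1.0, 0.0], [0.0, -0.0, -1.0]]
ft_force: [0.0, 0.5, -2.9]
grip_width: 0.0229
```

```bash
cat > o.py <<'E'
from rig import env
s=env.observe();print(s["position"].round(5),s["tool_rot"][:,2].round(4),s["tool_rot"][1,0].round(4),s["ft_force"].round(2),s["wrist_torque"].round(3),s["grip_width"])
E
python3 o.py
```

```text
[0.59449 0.125   0.1394 ] [ 0.e+00  1.e-04 -1.e+00] -0.0052 [ 0.01  0.52 -2.86] [ 0.055 -0.003 -0.008] 0.022919973289012133
```

>>> apply_moves:
  plan:
    - {"tx": 0,"ty": 0,"tz": -2,"rx": 0,"ry": 0,"rz": 0,"jaw": -1}
    - {"tx": 0,"ty": 0,"tz": -4,"rx": 0,"ry": 0,"rz": 0,"jaw": -1}
    - {"tx": 0,"ty": 0,"tz": -6,"rx": 0,"ry": 0,"rz": 0,"jaw": -1}
    - {"tx": 0,"ty": 0,"tz": -8,"rx": 0,"ry": 0,"rz": 0,"jaw": -1}
    - {"tx": 0,"ty": 0,"tz": -8,"rx": 0,"ry": 0,"rz": 0,"jaw": -1}

```text
time_s: 11.9
position: [0.5944, 0.125, 0.131]
tool_rot: [[1.0, -0.005, -0.001], [-0.005, -1.0, 0.0], [-0.001, -0.0, -1.0]]
ft_force: [-0.4, -0.6, -3.8]
grip_width: 0.0231
```

```bash
python3 o.py
```

```text
[0.59437 0.125   0.13105] [-5.e-04  1.e-04 -1.e+00] -0.0052 [-0.38 -0.65 -3.84] [0.016 0.027 0.062] 0.023131409453704982
```

>>> apply_moves:
  plan:
    - {"tx": 0,"ty": 0,"tz": -3,"rx": 0,"ry": 0,"rz": 0,"jaw": -1}
    - {"tx": 0,"ty": 0,"tz": -6,"rx": 0,"ry": 0,"rz": 0,"jaw": -1}
    - {"tx": 0,"ty": 0,"tz": -9,"rx": 0,"ry": 0,"rz": 0,"jaw": -1}
    - {"tx": 0,"ty": 0,"tz": -11,"rx": 0,"ry": 0,"rz": 0,"jaw": -1}
    - {"tx": 0,"ty": 0,"tz": -13,"rx": 0,"ry": 0,"rz": 0,"jaw": -1}
    - {"tx": 0,"ty": 0,"tz": -13,"rx": 0,"ry": 0,"rz": 0,"jaw": -1}

```text
time_s: 12.5
position: [0.5945, 0.125, 0.1183]
tool_rot: [[1.0, -0.005, -0.0], [-0.005, -1.0, 0.0], [-0.0, -0.0, -1.0]]
ft_force: [-2.2, -0.4, 3.8]
grip_width: 0.0233
```

```bash
python3 o.py
```

```text
[0.59447 0.125   0.11826] [-1.e-04  1.e-04 -1.e+00] -0.0053 [-2.2  -0.41  3.82] [ 0.011  0.349 -0.023] 0.023263284575018472
```

>>> apply_moves:
  plan:
    - {"tx": 0,"ty": 0,"tz": -1,"rx": 0,"ry": 0,"rz": 0,"jaw": -1}
    - {"tx": 0,"ty": 0,"tz": -2,"rx": 0,"ry": 0,"rz": 0,"jaw": -1}
    - {"tx": 0,"ty": 0,"tz": -3,"rx": 0,"ry": 0,"rz": 0,"jaw": -1}
    - {"tx": 0,"ty": 0,"tz": -4,"rx": 0,"ry": 0,"rz": 0,"jaw": -1}
    - {"tx": 0,"ty": 0,"tz": -4,"rx": 0,"ry": 0,"rz": 0,"jaw": -1}

```text
time_s: 13.0
position: [0.5945, 0.125, 0.1144]
tool_rot: [[1.0, -0.005, 0.0], [-0.005, -1.0, 0.0], [0.0, -0.0, -1.0]]
ft_force: [-2.7, -0.3, 4.8]
grip_width: 0.0232
```

```bash
python3 o.py
```

```text
[0.59451 0.12503 0.1144 ] [ 2.e-04  1.e-04 -1.e+00] -0.0052 [-2.69 -0.29  4.75] [-0.05   0.481  0.005] 0.02320376766031515
```

>>> apply_moves:
  plan:
    - {"tx": 0,"ty": 0,"tz": -0.5,"rx": 0,"ry": 0,"rz": 0,"jaw": -1}
    - {"tx": 0,"ty": 0,"tz": -1,"rx": 0,"ry": 0,"rz": 0,"jaw": -1}
    - {"tx": 0,"ty": 0,"tz": -1,"rx": 0,"ry": 0,"rz": 0,"jaw": -1}

```text
time_s: 13.3
position: [0.5945, 0.125, 0.1143]
tool_rot: [[1.0, -0.005, 0.001], [-0.005, -1.0, 0.0], [0.001, -0.0, -1.0]]
ft_force: [-4.5, -0.5, 11.1]
grip_width: 0.0231
```

```bash
python3 o.py
```

```text
[0.5945  0.12505 0.1143 ] [ 8.e-04  0.e+00 -1.e+00] -0.0052 [-4.52 -0.5  11.07] [-0.079  0.941 -0.009] 0.02312818329500904
```

>>> apply_moves:
  grip_force: 100
  plan:
    - {"tx": -0.4,"ty": 0,"tz": -1.5,"rx": 0,"ry": 0,"rz": 0,"jaw": -1}
    - {"tx": -0.7,"ty": 0,"tz": -2,"rx": 0,"ry": 0,"rz": 0,"jaw": -1}
    - {"tx": -0.7,"ty": 0,"tz": -2.5,"rx": 0,"ry": 0,"rz": 0,"jaw": -1}
    - {"tx": -0.7,"ty": 0,"tz": -2.5,"rx": 0,"ry": 0,"rz": 0,"jaw": -1}
    - {"tx": -0.7,"ty": 0,"tz": -2.5,"rx": 0,"ry": 0,"rz": 0,"jaw": -1}

```text
time_s: 13.8
position: [0.5944, 0.1251, 0.1143]
tool_rot: [[1.0, -0.005, 0.004], [-0.005, -1.0, -0.0], [0.004, 0.0, -1.0]]
ft_force: [-6.4, -0.4, 20.3]
grip_width: 0.023
```

```bash
python3 o.py
python3 - <<'E'
from h import *
snap(7)
b=load("scene7");a=load("top7");crop(b,320,200,110,80,7,"pics/f1.png");crop(a,180,160,130,100,6,"pics/f2.png")
E
python3 o.py
```

```text
[0.59445 0.12506 0.11425] [ 4.4e-03 -1.0e-04 -1.0e+00] -0.005 [-6.39 -0.36 20.31] [-0.147  1.126 -0.012] 0.02297467935033699
[0.59443 0.12504 0.11425] [ 4.4e-03 -1.0e-04 -1.0e+00] -0.005 [-5.99  0.18 19.82] [-0.128  1.092 -0.076] 0.022870647791405727
```

View pics/f1.png

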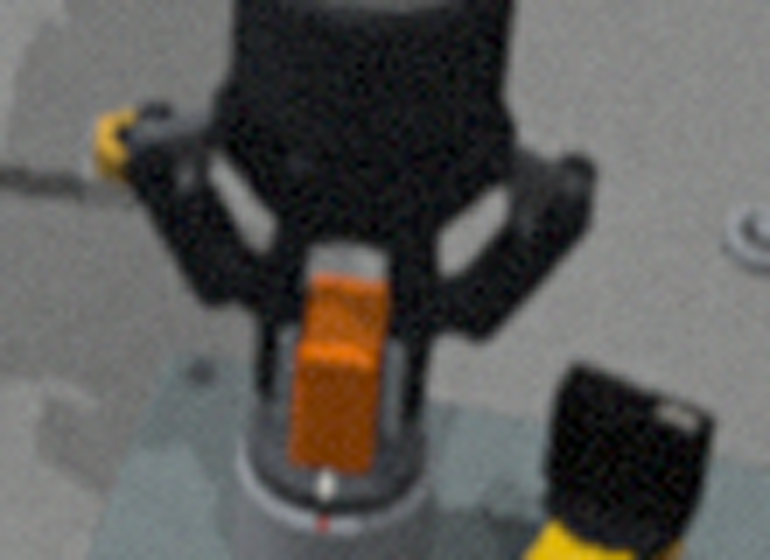

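View pics/f2.png

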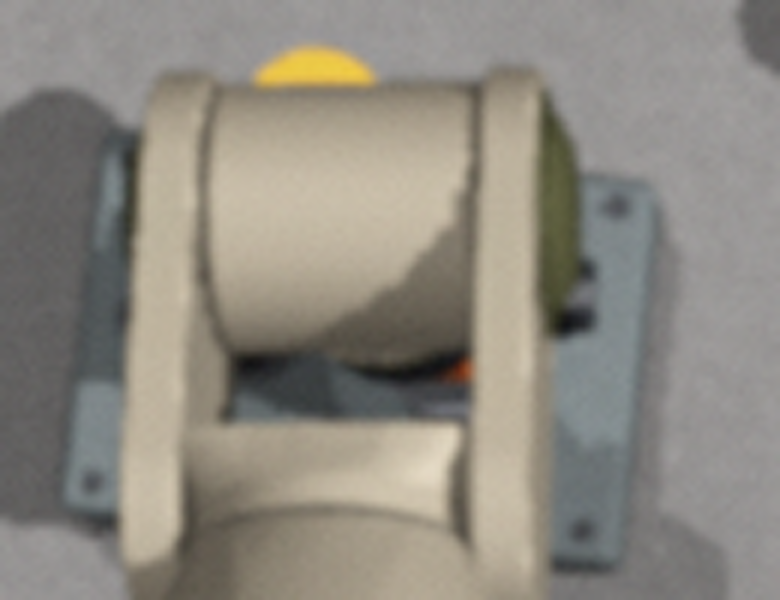

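>>> apply_moves:
  plan:
    - {"tx": -1,"ty": 0,"tz": -2.5,"rx": 0,"ry": 0.004,"rz": 0,"jaw": -1}
    - {"tx": -1.5,"ty": 0,"tz": -2.5,"rx": 0,"ry": 0.008,"rz": 0,"jaw": -1}
    - {"tx": -1.5,"ty": 0,"tz": -2.5,"rx": 0,"ry": 0.008,"rz": 0,"jaw": -1}
    - {"tx": -1.5,"ty": 0,"tz": -2.5,"rx": 0,"ry": 0.008,"rz": 0,"jaw": -1}

```text
time_s: 14.3
position: [0.5944, 0.125, 0.1143]
tool_rot: [[1.0, -0.005, 0.002], [-0.005, -1.0, -0.0], [0.002, 0.0, -1.0]]
ft_force: [-3.9, -1.5, 18.5]
grip_width: 0.0228
```

```bash
python3 o.py
```

```text
[0.59439 0.12501 0.11426] [ 2.1e-03 -2.0e-04 -1.0e+00] -0.005 [-3.92 -1.46 18.54] [-0.066  0.464 -0.075] 0.022827310898499386
```

```bash
python3 - <<'E'
from h import *
snap(8)
b=load("scene8");a=load("scene0");cv2.imwrite("pics/scene8.png",b.im[:,:,::-1])
t=load("top8");H=hsv(t);y=(H[...,0]>=20)&(H[...,0]<=32)&(H[...,1]>150)&(H[...,2]>80)
print(blobs(y))
E
python3 o.py
```

```text
[(array([232.19, 170.79]), [224, 169, 17, 4, 52])]
[0.59439 0.12504 0.11426] [ 2.e-03 -1.e-04 -1.e+00] -0.0051 [-3.05 -0.23 17.74] [-0.091  0.477 -0.067] 0.02260827563022319
```

View pics/scene8.png

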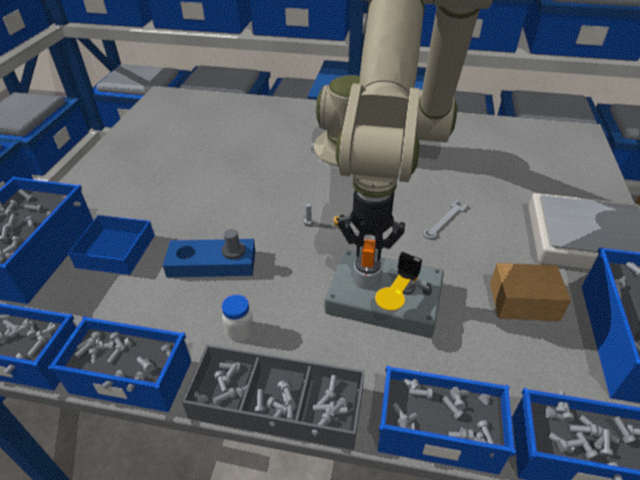

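The picture shows the adapter seated in the socket at (368,262) and the shutter open, with its disc at (390,298). Plug, bolt, nut, wrench, jar, tray and carton are where they started, and the force is steady. I'm handing the job in.

```bash
python3 -c "
from rig import env
print(env.close_job())"; python3 o.py
```

```text
the job is handed in; nothing more can be done
None
the job is handed in; nothing more can be done
```

I turned the knob about 1.27 rad and the yellow shutter clicked past its detent and stayed open. I then took the orange-gripped adapter from the rack, turned it about 6° to line up with the socket, and slid it home. I handed the job in while still gripping it and pressing it down.

**Last checks:**
- **Seating:** The gripper stopped at z = 114.3 mm, against 114.2 mm expected for fully home. The upward force then rose while the height stayed put, so the flange is on the rim. The white line on the flange lines up with the red line on the socket.
- **Press and time:** The net downward press was about 21 N and steady, at roughly 14.4 s of the 58 s allowed.
- **Shutter:** The last picture still shows it open.
- **Bench:** The plain plug, bolt, nut, wrench, jar, tray and carton look unmoved in the last picture.

**What disagreed or was left over:**
- **Cameras:** The two cameras differed by about 2–3 mm, so I used their average. One edge measurement of the held adapter, made hovering above the socket, also missed its predicted spot by about 2 pixels. The adapter still went in without resistance until it met the spring pin.
- **Side push and tilt:** A side force of about 3 N and a tool tilt of about 0.1° remained at the end.

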